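Rock a tight stone cast out of its locating fixture and hold it

TASK

The plaster cast standing in the metal locating fixture is held tight by a spring clip on each side, the softer one next to the fixture's short round post. Grip it by its stone flanks and rock it side to side: first raise the side next to that post until that side comes out of its clip while the other side stays down, then rock it right over the other way so that the far side is well the higher one. Finish still holding the cast, level, still and just clear above the clips over its place in the fixture (no more than about 3 cm above them), and leave everything else where it is.

Things in the scene. Friction and masses are not known exactly. Their poses are not given: they have to be found in the camera images.
- cast: plaster quadrant cast (one row of four teeth) on a grey base. Origin: centre of underside; x along the teeth, y to the post. Base 56 (x) x 44 (y) x 12 mm high, a half-round rim (radius 4 mm) along each y side at its bottom (58 mm over rims). Stone block 54 (x) x 30 mm (y), flat sides 12 to 56 mm above the underside; teeth up to 65 mm. 0.13-0.21 kg. Grip across y, 40-48 mm up, about 60-90 N
- fixture: fixed aluminium plate 84 (x) x 150 (y) x 10 mm; origin: centre of its underside on the bench; yaw as the seated cast's. On each y side a dark clip housing (30 mm along x, 36 to 52 mm out from the centre, top 16 mm above the seat); end stops 8 mm high at x = +-30 to 37 mm; a round post, 14 mm diameter, 30 mm tall, 62 mm out on the +y side only
- clip_post (a joint): sprung steel nose in the post-side housing that hooks over the cast's rim: bar of 4 mm radius, 18 mm along x, centre 31 mm out and 9.3 mm above the seat. Value: travel outwards, 0 to 6 mm (m). The side snaps past once its rim has risen about 5 mm and is wholly above the nose at about 11 mm (0.22 rad of tilt about the other rim). Takes about 7 N upwards at the rim
- clip_far (a joint): the same nose on the side away from the post, mirrored; stiffer: takes about 11 N upwards at the rim
- fixture_seat (a point): centre of the seat: plate's top face, 10 mm above the bench, where the middle of the cast's underside rests; axes as the fixture's
- post_top (a point): top centre of the short round post, 40 mm above the bench, 62 mm from the seat's centre towards fixture +y
- rim_post (a point): point of the cast's underside at the rim on the post side: cast frame (0, +25 mm, 0)
- rim_far (a point): point of the cast's underside at the rim on the side away from the post: cast frame (0, -25 mm, 0)
- vibrator: fixed bystander: white plaster vibrator 120 x 130 mm, 60 mm high with black rubber top; the fixture and it may swap places; origin at the centre of the underside
- bowl: bystander, to be left alone: dark green mixing bowl, 110 mm across, 75 mm high; origin: centre of the underside
- jar: bystander, to be left alone: closed white jar, 56 mm across, about 85 mm high; origin: centre of the underside
- spatula: bystander, to be left alone: spatula 240 mm long, lying flat; origin: on its long axis, near mid-length
- arch_cast: bystander, to be left alone: plain loose full-arch (horseshoe of teeth) plaster cast on a slab 50 x 56 mm, 24 mm high; origin: centre of the underside
- cup: bystander, to be left alone: small clear cup, 66 mm across, 70 mm high; origin: centre of the underside
- brush: bystander, to be left alone: brush 160 mm long, lying flat; origin: on its long axis, near mid-length
Things that resemble listed ones, but are neither listed nor needed, are in the scene too. What is shaped like the cast but blue, red or yellow is not meant.

How it is judged (in metres and radians):
On the way, in this order (a step that is already met when the one before it is completed fails the run):
1. the post-side rim is up out of its clip (9 mm or more above the seat) while the far rim is still down (under 4 mm) (z of rim_post in the frame of fixture_seat above 0.009 m and z of rim_far in the frame of fixture_seat below 0.004 m), for 0.1 s.
2. the cast is rocked over the other way: the far rim is out (above 12 mm) and the higher one, by 5 degrees of tilt or more (its y axis leans below level) (z of rim_far in the frame of fixture_seat above 0.012 m and angle between cast's own y axis and vertical above 1.658 rad), for 0.1 s.
At the end, for the whole second after the job is handed in: cast held by the gripper, at rest, level within 8 degrees, touching no part of the fixture; both rims over 16 mm and its underside at most 56 mm above the seat; within 20 mm over its seat and 20 degrees of its heading (z of each of rim_post, rim_far in the frame of fixture_seat above 0.016 m and z of cast in the frame of fixture_seat below 0.056 m and horizontal distance between cast and fixture_seat below 0.02 m and angle between cast's own z axis and vertical below 0.14 rad and angle between the x axis of cast and the x axis of fixture, either way round below 0.35 rad and linear speed of cast below 0.02 m/s and angular speed of cast below 0.2 rad/s and contact force between cast and fixture below 0.1 N and contact force between the fingers and cast above 1 N); the arm keeps its last pose, push and grip.
It fails at once if another thing on the bench is disturbed (moved over 25 mm) (distance of any of bowl, jar, spatula, arch_cast, cup, brush from where it was at the start of the episode above 0.025 m).
It also fails if it takes over 38 s, if anything falls off the work surface, if the arm or the gripper's body presses on something with over 40 N, if the wrist force passes 120 N, or if a joint passes its speed limit or range.

ROBOT

A 6-joint arm with a two-finger parallel gripper is mounted at the origin on the work surface. World frame = base frame: x ahead of the robot, y to its left, z up, the work surface at z = 0. Lengths are in mm, angles in rad, forces in N, time in s.
With the tool pointing down it reaches from about 350 to 775 mm from the base axis. Payload 7.3 kg.
Tool frame: the origin (TCP) lies on the mounting face of the last link; the fingertips stand 178 mm ahead of it and the grasp point (between the pads) lies 159 mm ahead of it (bot.grip_point_offset is the distance from the TCP to the grasp point, in mm); x points along the fingers, y is the direction in which the jaws open and shut, and the axes are right-handed (so a half turn about x gives the same grasp; the last joint's range is limited). The gripper opens to 92 mm and grips with 3 to 60 N. Pads are 19 mm wide; open, the fingers measure 130 mm over their backs; the gripper's body (75 mm by 190 mm) begins 47 mm behind the grasp point.
Start: joints at [-1.456, 0.342, 1.524, -0, 1.275, -0.146], TCP at [135.393, -507.244, 404.741] pointing down, gripper open.
Joint ranges: [-2.53, 2.53], [-0.77, 2.02], [0.04, 2.7], [-1, 4.14], [0.28, 2.66], [-3.11, 3.11]. Speed limits (rad/s): [2.57, 2.57, 3.14, 3.14, 3.14, 3.14].

INTERFACE

Orientations are given as [roll, pitch, yaw] about the fixed x, y, z axes, in that order (R = Rz(yaw) Ry(pitch) Rx(roll)).
In Python, from plant import bot gives the robot as it stands.
- The arm moves only by the tool arm_command, never from a script. Its argument "moves" is a list of rows, each a list of 5 numbers: the shift along the tool's x, y, z in cm, then the turn about the tool's x in degrees, then the opening, from 0 (shut) to 1 (fully open). A call has 1 to 10 rows; each row is the pose to reach, as a shift and turn from the pose measured when the call began, along the tool's axes at that moment; what a row does not reach only later rows make up. A row lasts 1/10 s, in which the tool goes at most 50 mm and 8.59 degrees, less where a joint would pass 70% of its speed; a pose out of reach is approached as far as the arm can. A call with a gripper value outside its range is refused whole. The fingers move at their own pace and stop on an object; the grip force is fixed at half the most. Time passes only in rows, so rows that repeat a pose let the fingers close. It gives the time, the measured TCP pose, the force and the opening at its end, in the units of the state.
- bot.get_obs(): the state, without advancing time (a new reading comes with each control period).
- bot.capture(name): name is "side" or "top"; returns a dict with "frame" (384x512x3 uint8, blue, green, red), "K" (3x3 intrinsics, pixels), "k1" (the pictures are not rectified: a ray, as slopes to the right and down, at radius r is drawn at 1 + k1 r^2 times it, then the intrinsics apply), "origin" and "orientation" of the camera in the world. Camera axes: x right, y down, z forward; pixel columns grow to the right and rows downward; lengths in mm; the calibration is good to about 2 mm. A picture is of the moment at which its call begins. There is no depth.
- bot.close_job(): hands the job in, once; it reports no verdict.
The state is a dict: "time": time; "joint_positions": joint angles; "dq": joint speeds; "tau": joint torques, N m; "tool_pos": TCP position; "tcp_rot": TCP orientation; "contact_force": force on the tool from outside, world axes, zero at the start; "moment": the same for the moment, N m; "grip_width": finger opening in mm.
Only numpy, scipy, OpenCV 4.12 (cv2) and the standard library are available. Lean on these libraries where they do the work, as an engineer would, in place of code of your own. Each camera call takes 0.05 s, during which the arm holds its last target.

## Working session

There is one attempt and no reset: what is moved stays moved. The work goes in short steps, Python scripts to look and compute and a tool call to move; the robot and the scene stay as the last step left them, time stands still between calls to the robot, and variables do not carry over. Pictures are saved under pics/ and viewed, and the job is handed in when it is done.

Besides the shell and the picture viewer there is one more tool, called after "Call:" in YAML: its name, and indented under it one key for each argument. arm_command: Moves the arm, as the interface text tells. Its arguments: {"type":"object","properties":{"moves":{"type":"array"}},"required":["moves"]}

```bash
mkdir -p pics; ls; cat > h.py <<'E'
import numpy as np,cv2,pickle
from scipy.spatial.transform import Rotation as R
def Rm(o):
    o=np.array(o,float)
    return o if o.shape==(3,3) else (R.from_euler('xyz',o).as_matrix() if o.size==3 else R.from_quat(o).as_matrix())
def proj(c,P):
    P=np.atleast_2d(np.array(P,float)); q=(P-np.array(c['origin']))@Rm(c['orientation'])
    s=q[:,:2]/q[:,2:]; r2=(s**2).sum(1,keepdims=True); s=s*(1+c['k1']*r2)
    K=np.array(c['K']); return s@K[:2,:2].T+K[:2,2]
def ray(c,uv):
    K=np.array(c['K']); s=np.linalg.solve(K[:2,:2],np.array(uv,float)-K[:2,2]); t=s.copy()
    for _ in range(30): t=s/(1+c['k1']*(t@t))
    return Rm(c['orientation'])@np.array([t[0],t[1],1])
def onz(c,uv,z):
    d=ray(c,uv);o=np.array(c['origin']);return o+d*(z-o[2])/d[2]
E
python3 - <<'E'
from plant import bot
import cv2,pickle
for n in ("top","side"):
    c=bot.capture(n); cv2.imwrite(f"pics/{n}0.png",c["frame"]); pickle.dump(c,open(f"{n}0.pkl","wb"))
    print(n,c["K"],c["k1"],c["origin"],c["orientation"])
print(bot.get_obs(),bot.grip_point_offset)
E
```

```text
pics
top [[434.99212751   0.         261.06820873]
 [  0.         434.99212751 187.8632964 ]
 [  0.           0.           1.        ]] -0.024419799055259577 [ 328.74427199  -16.09113496 1320.54864337] [-2.99721877  0.00513373 -1.55736892]
side [[423.36094246   0.         254.31412705]
 [  0.         423.36094246 190.40573252]
 [  0.           0.           1.        ]] -0.03968142813035202 [ 91.79012105 709.7294161  688.24779786] [-2.24672037 -0.01319646 -2.59548604]
{'time': 0.1, 'joint_positions': array([-1.45598437e+00,  3.42689890e-01,  1.52489240e+00, -8.35139048e-06,
        1.27543191e+00, -1.45967690e-01]), 'dq': array([-0.0017833 , -0.00191511, -0.00267935,  0.00062647, -0.00085424,
       -0.00013109]), 'tau': array([ 7.50357467e-04, -4.32007062e+01, -2.44693440e+01,  7.18272314e-02,
        5.25852456e-02, -4.95317613e-05]), 'tool_pos': array([ 135.38692362, -507.12951975,  404.10532468]), 'tcp_rot': array([-1.71114604,  1.56937476,  1.6912287 ]), 'contact_force': array([-0.37738616, -0.29526092,  1.06118309]), 'moment': array([-0.00771585,  0.01752818,  0.01135342]), 'grip_width': 91.92392257137794} 159.20000000000002
```

View pics/top0.png

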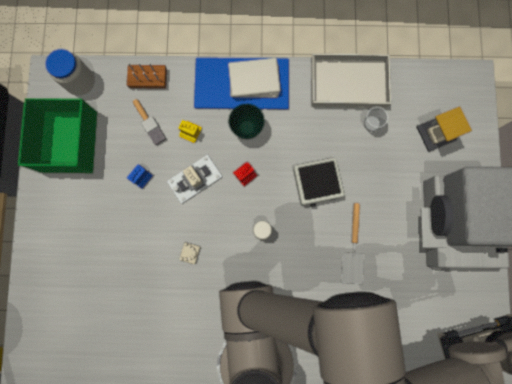

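View pics/side0.png

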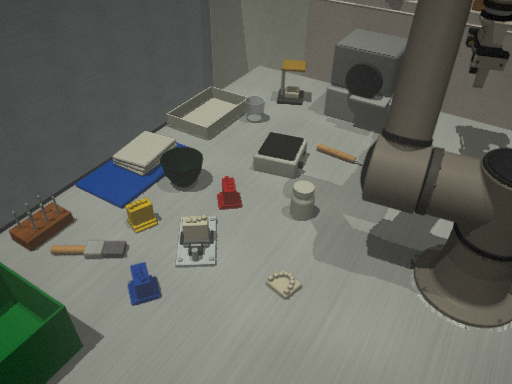

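The cast looks to be the cream one in the fixture, at top (194,178) and side (196,235). The other candidates are the blue (139,175), red (245,174) and yellow (190,131) look-alikes and the cream piece under the orange-topped stand (440,132). I'll enlarge the first one to confirm.

```bash
python3 - <<'E'
import cv2,numpy as np
t=cv2.imread("pics/top0.png");s=cv2.imread("pics/side0.png")
a=cv2.resize(t[145:210,155:235],None,fx=7,fy=7,interpolation=cv2.INTER_CUBIC)
b=cv2.resize(s[200:275,160:240],None,fx=7,fy=7,interpolation=cv2.INTER_CUBIC)
cv2.imwrite("pics/ca.png",a);cv2.imwrite("pics/cb.png",b)
E
```

```text
(no output)
```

View pics/ca.png

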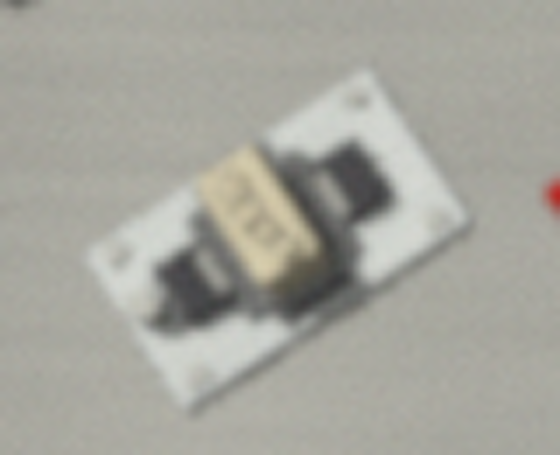

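View pics/cb.png

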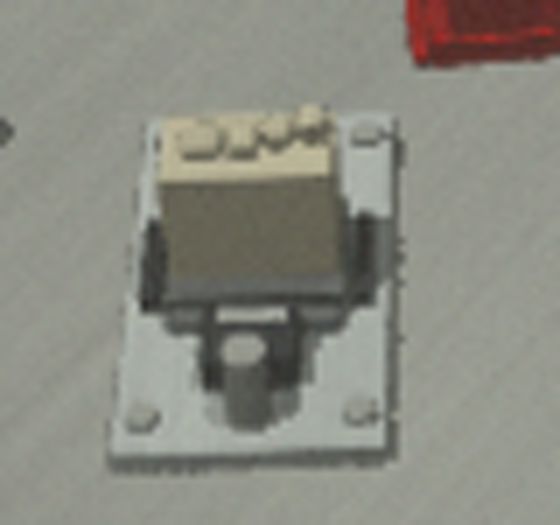

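```bash
python3 - <<'E'
import pickle,numpy as np
from h import *
from scipy.optimize import least_squares
t=pickle.load(open("top0.pkl","rb"));s=pickle.load(open("side0.pkl","rb"))
f=lambda p,o:(np.array(p)+.5)/7-.5+o
tp=[f(p,(155,145)) for p in [(370,68),(470,225),(190,408),(90,252)]]
for p in tp: print(onz(t,p,10)[:2])
post_t=f((152,305),(155,145)); print('post top', onz(t,post_t,40)[:2])
sp=[f(p,(160,200)) for p in [(398,118),(388,448),(112,455)]]
for p in sp: print('s',onz(s,p,10)[:2])
print('s post',onz(s,f((243,350),(160,200)),40)[:2])
c=np.mean([onz(t,p,10)[:2] for p in tp],0);print(c)
# model
def W(x,P):
    P=np.array(P,float);ca,sa=np.cos(x[2]),np.sin(x[2]);return np.c_[x[0]+ca*P[:,0]-sa*P[:,1],x[1]+sa*P[:,0]+ca*P[:,1],P[:,2]]
d=onz(t,post_t,40)[:2]-c; y0=np.arctan2(-d[0],d[1]); print('yaw guess',y0)
C=np.array([(42,75,10),(42,-75,10),(-42,-75,10),(-42,75,10)])
from itertools import permutations
obsall={}
def assign(c_,obs,x):
    pr=proj(c_,W(x,C)); return [int(np.argmin(np.linalg.norm(pr-o,axis=1))) for o in obs]
x0=[c[0],c[1],y0]
at,as_=assign(t,tp,x0),assign(s,sp,x0);print(at,as_)
P62=[(0,62,40)]
ft=lambda x:np.r_[(proj(t,W(x,C[at]))-tp).ravel(),(proj(t,W(x,P62))-post_t).ravel()]
fs=lambda x:np.r_[(proj(s,W(x,C[as_]))-sp).ravel(),(proj(s,W(x,P62))-f((243,350),(160,200))).ravel()]
for g in (ft,fs,lambda x:np.r_[ft(x),fs(x)]):
    r=least_squares(g,x0);print(r.x,np.round(r.fun,1))
x=r.x; np.save("fix.npy",x)
# check: overlay
for n,cc in(("top",t),("side",s)):
    im=cv2.resize(cc["frame"],None,fx=7,fy=7,interpolation=cv2.INTER_CUBIC)
    def dr(P,col):
        q=proj(cc,W(x,P)); q=((q+.5)*7-.5).astype(int); cv2.polylines(im,[q.reshape(-1,1,2)],True,col,1)
    dr(C,(0,0,255))
    for z in(22,66): dr([(27,15,z),(27,-15,z),(-27,-15,z),(-27,15,z)],(0,255,0) if z>30 else (255,0,0))
    for sg in(1,-1): dr([(15,36*sg,26),(15,52*sg,26),(-15,52*sg,26),(-15,36*sg,26)],(255,0,255))
    dr([(7*np.cos(a),62+7*np.sin(a),40) for a in np.linspace(0,6.28,20)],(0,255,255))
    o=(155,145) if n=="top" else (160,200)
    cv2.imwrite(f"pics/ov_{n}.png",im[o[1]*7:o[1]*7+500,o[0]*7:o[0]*7+560])
E
```

```text
[621.66505206 159.94222339]
[552.09703458 113.99409788]
[470.1433804  233.38023542]
[538.07917409 279.91108225]
post top [510.76870303 245.63425558]
s [548.26166929 114.72450288]
s [465.56437265 236.93825591]
s [534.04433161 283.16710432]
s post [507.82312323 249.37673038]
[545.49616028 196.80690973]
yaw guess 0.6182229650628608
[1, 2, 3, 0] [2, 3, 0]
[545.62383224 196.33547089   0.60343263] [ 0.5 -0.3  1.1 -0.5 -0.3  0.5 -0.7  0.1 -0.6  0.1]
[541.94962625 198.39502837   0.59605391] [ 0.1 -0.6  0.2  0.1 -0.5  0.2  0.2  0.2]
[543.84046353 197.18923443   0.60032556] [ 0.3  0.3  0.8  0.2 -0.7  1.1 -1.   0.6 -0.9  0.6 -0.4 -1.2 -0.  -0.7
 -0.7 -0.5 -0.1 -0.5]
```

View pics/ov_top.png

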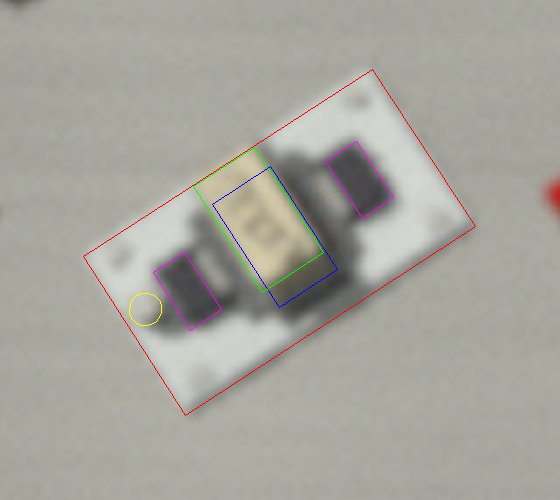

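View pics/ov_side.png

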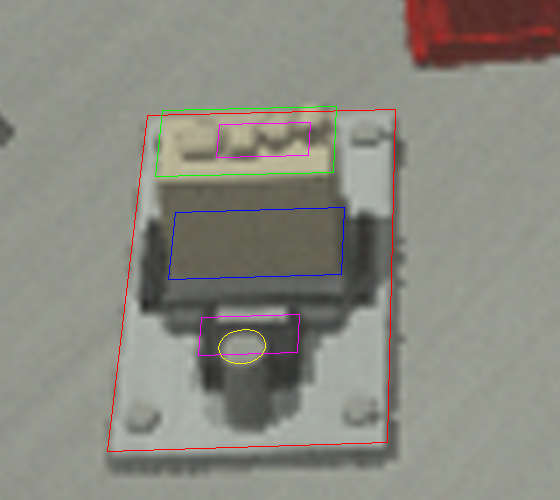

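```bash
cat > go.py <<'E'
import numpy as np
from h import *
from plant import bot
fx=np.load("fix.npy")
def st(tgt=None,quiet=False):
    """fixture-frame grasp point & tgt (fixture mm: x,y,z above seat) -> tool shift cm, turn deg"""
    o=bot.get_obs(); M=Rm(o['tcp_rot']); p=np.array(o['tool_pos'])
    g=p+M[:,0]*bot.grip_point_offset
    a=fx[2]; F=np.array([[np.cos(a),-np.sin(a),0],[np.sin(a),np.cos(a),0],[0,0,1]]); o0=np.array([fx[0],fx[1],10])
    print('t %.2f'%o['time'],'grasp in fix',np.round(F.T@(g-o0),1),'w %.1f'%o['grip_width'],'F(fix)',np.round(F.T@o['contact_force'],1),'q',np.round(o['joint_positions'],2))
    Mf=F.T@M; print('tool x,y,z in fix',np.round(Mf.T,3).tolist())
    if tgt is not None:
        W=o0+F@np.array(tgt,float); print('shift cm',np.round(M.T@(W-g)/10,2))
        yv=M.T@F[:,1]; th=np.degrees(np.arctan2(yv[2],yv[1])); print('turn',th,'or',(th+180+180)%360-180)
E
python3 -c "
from go import *
st((0,0,150))"
```

```text
t 0.10 grasp in fix [-734.8 -350.2  234.9] w 91.9 F(fix) [-0.5 -0.   1.1] q [-1.46  0.34  1.52 -0.    1.28 -0.15]
tool x,y,z in fix [[0.001, 0.001, -1.0], [-0.333, -0.943, -0.001], [-0.943, 0.333, -0.0]]
shift cm [  8.58 -57.48 -57.62]
turn 160.54556821424998 or -19.45443178574999
```

Call:
arm_command:
  moves:
    - [0,-2,-4.5,-2,0.45]
    - [0,-4,-9,-4,0.45]
    - [0,-6,-13.5,-6,0.45]
    - [0,-8,-18,-8,0.45]
    - [0,-10.5,-22.5,-10,0.45]
    - [0,-13.5,-26.5,-12,0.45]
    - [0,-17,-30,-14,0.45]
    - [0,-21,-33,-16,0.45]
    - [0,-25,-36,-18,0.45]
    - [0,-29,-39,-19.5,0.45]

```text
time: 1.1
tool_pos: [437.4, -125.2, 404.4]
tcp_rot: [-1.845, 1.569, 1.899]
contact_force: [0.4, -0.4, 1.0]
grip_width: 41.5
```

```bash
python3 -c "
from go import *
st((0,0,100))"
```

```text
t 1.10 grasp in fix [-269.9 -205.6  235.2] w 41.5 F(fix) [ 0.1 -0.5  1. ] q [-0.45  0.21  1.7   0.    1.22  0.52]
tool x,y,z in fix [[0.0, 0.002, -1.0], [0.002, -1.0, -0.002], [-1.0, -0.002, -0.0]]
shift cm [ 13.56 -20.49 -27.03]
turn -179.88362000422862 or 0.11637999577138203
```

Call:
arm_command:
  moves:
    - [0,-2.5,-3.5,0,0.45]
    - [0,-5,-7,0,0.45]
    - [0,-8,-11,0,0.45]
    - [0,-11,-15,0,0.45]
    - [0,-14,-19,0,0.45]
    - [2,-17,-22.5,0,0.45]
    - [5,-19.5,-26,0,0.45]
    - [9,-20.5,-27,0,0.45]
    - [13.5,-20.5,-27,0,0.45]
    - [13.5,-20.5,-27,0,0.45]

```text
time: 2.1
tool_pos: [541.4, 197.1, 263.6]
tcp_rot: [-0.498, 1.557, -3.035]
contact_force: [-0.5, -0.5, -0.9]
grip_width: 41.4
```

```bash
cat > look.py <<'E'
import sys
from go import *
def crop(n,out,half=45,fxx=8,ctr=(0,0,40)):
    c=bot.capture(n)
    a=fx[2]; w=[fx[0]+np.cos(a)*ctr[0]-np.sin(a)*ctr[1],fx[1]+np.sin(a)*ctr[0]+np.cos(a)*ctr[1],10+ctr[2]]
    u,v=proj(c,w)[0].astype(int); f=c['frame']; y0,x0=max(v-half,0),max(u-half,0)
    im=cv2.resize(f[y0:v+half,x0:u+half],None,fx=6,fy=6,interpolation=cv2.INTER_CUBIC); cv2.imwrite(out,im); print(out,'crop origin',x0,y0); pickle.dump(c,open(out[:-4].replace('pics/','')+'.pkl','wb'))
k=sys.argv[1]; st(eval(sys.argv[2]) if len(sys.argv)>2 else None); crop('side',f'pics/s{k}.png'); 
if len(sys.argv)>3: crop('top',f'pics/t{k}.png')
E
python3 look.py 1 "(0,0,50)" t
```

```text
t 2.10 grasp in fix [-4.   2.3 94.4] w 41.4 F(fix) [-0.7 -0.1 -0.9] q [0.22 0.58 1.56 0.   1.02 1.18]
tool x,y,z in fix [[-0.012, 0.007, -1.0], [0.003, -1.0, -0.007], [-1.0, -0.003, 0.012]]
shift cm [ 4.43  0.26 -0.45]
turn -179.80718544972737 or 0.1928145502726295
pics/s1.png crop origin 150 180
pics/t1.png crop origin 147 131
```

View pics/s1.png

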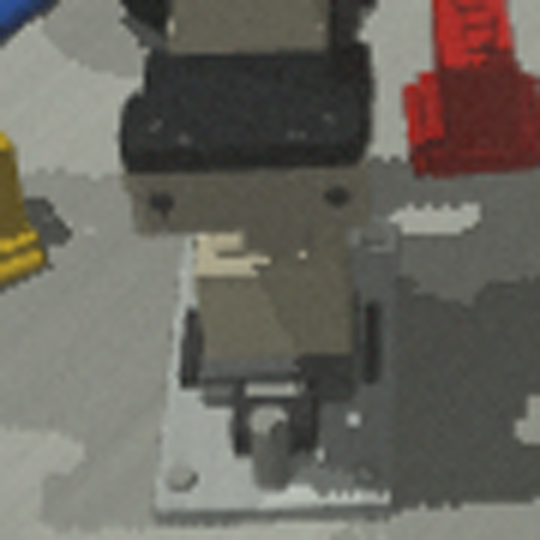

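View pics/t1.png

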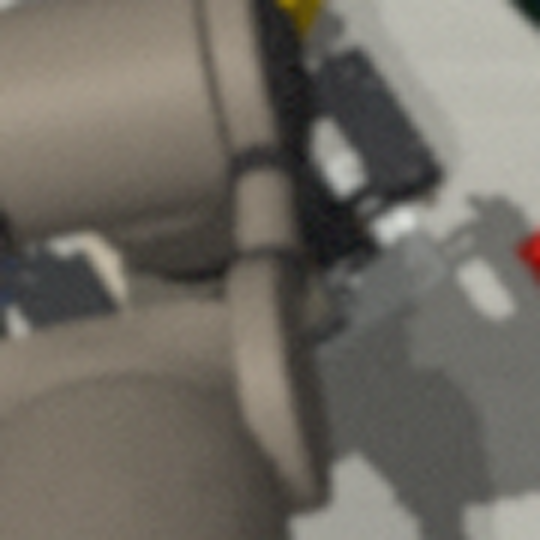

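The fixture's post side (crop 270,430) faces the side camera, and the jaws straddle the cast's stone block, seen below the finger at crop (275,310). Next I lower the partly open jaws around the upper block.

Call:
arm_command:
  moves:
    - [0,0.26,-0.45,0,0.45]
    - [0,0.26,-0.45,0,0.45]
    - [1.5,0.26,-0.45,0,0.45]
    - [3,0.26,-0.45,0,0.45]
    - [4,0.26,-0.45,0,0.45]
    - [4,0.26,-0.45,0,0.45]
    - [4,0.26,-0.45,0,0.45]

```text
time: 2.9
tool_pos: [549.2, 197.1, 230.9]
tcp_rot: [-1.61, 1.569, 2.134]
contact_force: [-0.3, -0.5, -0.0]
grip_width: 41.6
```

```bash
python3 look.py 2 "(0,0,55)"
```

```text
t 2.90 grasp in fix [ 4.4 -2.8 61.7] w 41.6 F(fix) [-0.5 -0.2 -0. ] q [0.21 0.63 1.57 0.   0.94 1.18]
tool x,y,z in fix [[0.0, 0.002, -1.0], [0.002, -1.0, -0.002], [-1.0, -0.002, -0.0]]
shift cm [ 0.67 -0.28  0.44]
turn -179.90840237070174 or 0.09159762929826343
pics/s2.png crop origin 150 180
```

View pics/s2.png

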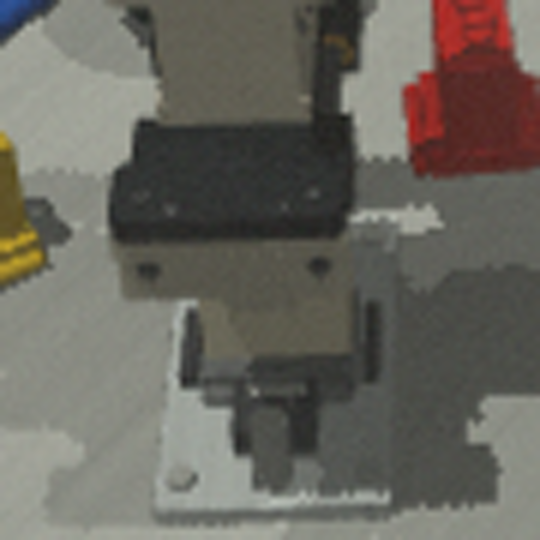

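```bash
python3 - <<'E'
import re
s=open('look.py').read()
i=s.index("k=sys"); s=s[:i]+"""k=sys.argv[1]; crop('side',f'pics/s{k}.png')
if len(sys.argv)>3: crop('top',f'pics/t{k}.png')
st(eval(sys.argv[2]) if len(sys.argv)>2 else None)
"""
open('look.py','w').write(s)
from go import *
c=pickle.load(open('s2.pkl','rb')); a=fx[2]
def W(P): P=np.array(P,float); return np.c_[fx[0]+np.cos(a)*P[:,0]-np.sin(a)*P[:,1],fx[1]+np.sin(a)*P[:,0]+np.cos(a)*P[:,1],10+P[:,2]]
im=cv2.resize(c['frame'],None,fx=6,fy=6,interpolation=cv2.INTER_CUBIC)
def dr(P,col): q=((proj(c,W(P))+.5)*6-.5).astype(int); cv2.polylines(im,[q.reshape(-1,1,2)],True,col,2)
g=np.array([4.4,-2.8,61.7]); hw=20.8
dr([g+(sx*9.5,hw+19,z) for sx,z in((-1,-19),(1,-19),(1,47),(-1,47))],(0,0,255))
dr([g+(sx*37.5,sy*95,47) for sx,sy in((-1,-1),(1,-1),(1,1),(-1,1))],(0,255,255))
dr([(sx*27,15,z) for sx,z in((-1,12),(1,12),(1,56),(-1,56))],(0,255,0))
cv2.imwrite('pics/s2o.png',im[170*6:170*6+600,140*6:140*6+700])
st((0,-2,60))
E
```

```text
t 2.95 grasp in fix [ 4.6 -2.8 61.8] w 41.6 F(fix) [ 0.2  0.1 -0. ] q [0.21 0.63 1.57 0.   0.94 1.18]
tool x,y,z in fix [[0.001, 0.001, -1.0], [0.002, -1.0, -0.001], [-1.0, -0.002, -0.001]]
shift cm [ 0.18 -0.08  0.46]
turn -179.90258348143223 or 0.09741651856776912
```

View pics/s2o.png

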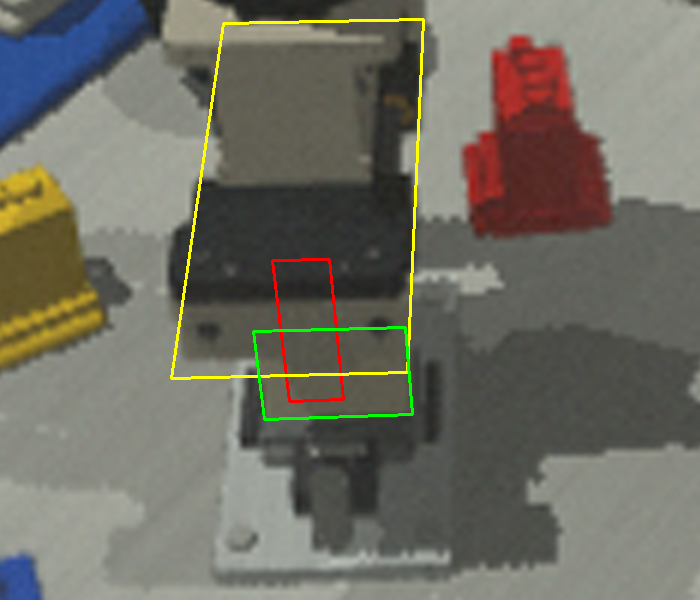

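Call:
arm_command:
  moves:
    - [0.2,0,0.46,0,0.45]
    - [0.4,0,0.46,0,0.45]
    - [0.4,0.2,0.46,0,0.45]
    - [0.4,0.4,0.46,0,0.45]
    - [0.3,0.6,0.46,0,0.45]
    - [0.2,0.7,0.46,0,0.45]
    - [0.2,0.7,0.46,0,0.45]

```text
time: 3.65
tool_pos: [548.8, 189.7, 228.8]
tcp_rot: [-1.501, 1.567, 2.243]
contact_force: [-3.1, 6.5, -0.1]
grip_width: 41.6
```

```bash
python3 look.py 3 "(0,-15,62)"
```

```text
pics/s3.png crop origin 150 180
t 3.70 grasp in fix [-0.2 -8.4 59.7] w 41.2 F(fix) [-0.5  7.6  0.3] q [0.2  0.63 1.58 0.   0.94 1.17]
tool x,y,z in fix [[-0.0, 0.004, -1.0], [0.002, -1.0, -0.004], [-1.0, -0.002, 0.0]]
shift cm [-0.24  0.66 -0.02]
turn -179.91385469924566 or 0.0861453007543389
```

View pics/s3.png

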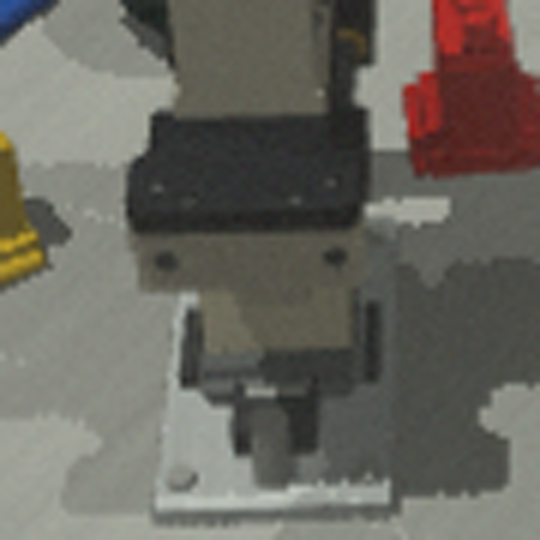

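Call:
arm_command:
  moves:
    - [-0.1,0.1,0,0,0.45]
    - [-0.2,0.2,0,0,0.45]
    - [-0.3,0.3,0,0,0.45]
    - [-0.4,0.4,0,0,0.45]
    - [-0.4,0.4,0,0,0.45]

```text
time: 4.2
tool_pos: [551.3, 186.1, 233.3]
tcp_rot: [-1.572, 1.567, 2.172]
contact_force: [-1.7, 0.7, 2.2]
grip_width: 41.4
```

```bash
python3 look.py 4 "(0,-15,62)"
```

```text
pics/s4.png crop origin 150 180
t 4.25 grasp in fix [ -0.1 -12.8  64. ] w 41.3 F(fix) [-1.   1.7  2.5] q [0.19 0.63 1.57 0.   0.95 1.16]
tool x,y,z in fix [[0.0, 0.004, -1.0], [0.001, -1.0, -0.004], [-1.0, -0.001, -0.0]]
shift cm [ 0.2   0.22 -0.01]
turn -179.92787893246367 or 0.07212106753632952
```

View pics/s4.png

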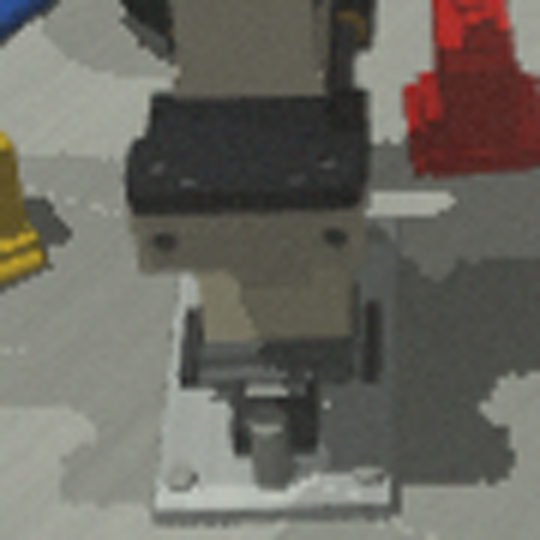

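Call:
arm_command:
  moves:
    - [-0.1,0.1,0,0,0.45]
    - [-0.2,0.2,0,0,0.45]
    - [-0.3,0.3,0,0,0.45]
    - [-0.4,0.4,0,0,0.45]
    - [-0.5,0.5,0,0,0.45]
    - [-0.5,0.5,0,0,0.45]

```text
time: 4.85
tool_pos: [554.4, 181.7, 238.3]
tcp_rot: [-1.707, 1.568, 2.036]
contact_force: [0.7, 0.0, -0.6]
grip_width: 41.0
```

```bash
python3 look.py 5 "(0,-15,62)" t
```

```text
pics/s5.png crop origin 150 180
pics/t5.png crop origin 147 131
t 4.95 grasp in fix [ -0. -18.  69.] w 41.4 F(fix) [-0.   0.4 -0.1] q [0.18 0.62 1.56 0.   0.96 1.15]
tool x,y,z in fix [[0.0, 0.003, -1.0], [0.001, -1.0, -0.003], [-1.0, -0.001, -0.0]]
shift cm [ 0.7  -0.29 -0.  ]
turn -179.93011697456058 or 0.06988302543942382
```

View pics/s5.png

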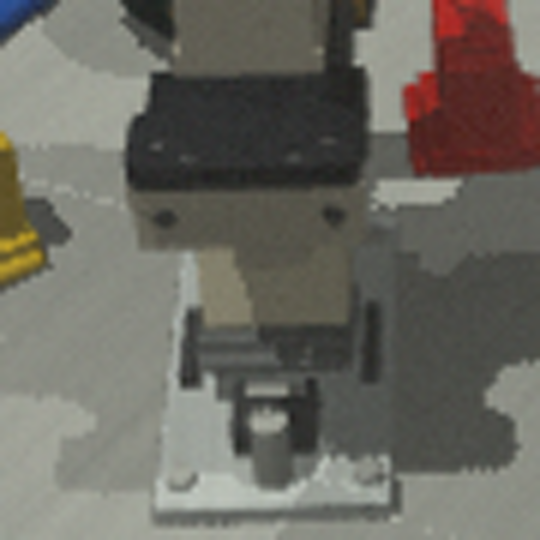

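View pics/t5.png

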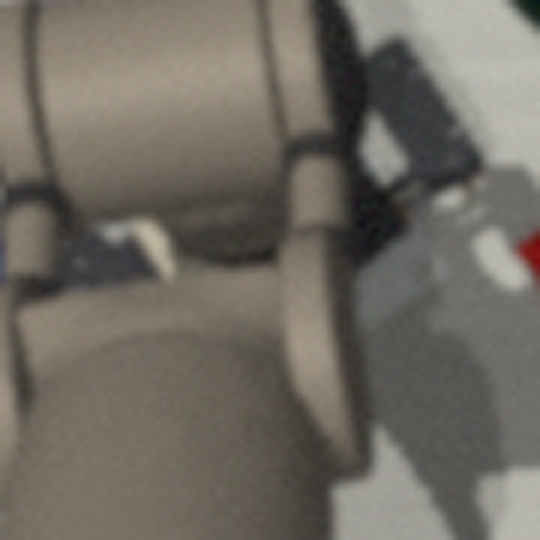

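```bash
cat > ov.py <<'E'
from go import *
def ov(k,poses,out):
    """poses: list of (dy, zfar, theta): rim_far at (y=-25+dy, z) , tilt theta about x"""
    c=pickle.load(open(f's{k}.pkl','rb')); a=fx[2]; fy=fx.copy(); fy[:2]=(541.95,198.4); a=.596
    def W(P): P=np.array(P,float); return np.c_[fy[0]+np.cos(a)*P[:,0]-np.sin(a)*P[:,1],fy[1]+np.sin(a)*P[:,0]+np.cos(a)*P[:,1],10+P[:,2]]
    ims=[]
    for dy,zf,th in poses:
        im=cv2.resize(c['frame'],None,fx=6,fy=6,interpolation=cv2.INTER_CUBIC)
        Rt=np.array([[1,0,0],[0,np.cos(th),-np.sin(th)],[0,np.sin(th),np.cos(th)]])
        T=lambda P:(np.array(P,float)+(0,25,0))@Rt.T+(0,-25+dy,zf)
        def dr(P,col): q=((proj(c,W(P))+.5)*6-.5).astype(int); cv2.polylines(im,[q.reshape(-1,1,2)],True,col,1)
        dr(T([(sx*27,15,z) for sx,z in((-1,12),(1,12),(1,56),(-1,56))]),(0,255,0))
        dr(T([(sx*28,22,z) for sx,z in((-1,0),(1,0),(1,12),(-1,12))]),(0,0,255))
        dr(T([(sx*28,y,z) for sx,y,z in((-1,25,0),(1,25,0),(1,29,4),(-1,29,4))]),(255,255,0))
        for s in(1,-1): dr([(s*x,y,8) for x,y in((30,-20),(37,-20),(37,20),(30,20))],(255,0,255))
        u,v=proj(c,W([(0,0,20)]))[0].astype(int)*6
        ims.append(im[v-150:v+150,u-130:u+130])
    cv2.imwrite(out,np.hstack(ims))
E
python3 - <<'E'
from ov import *
ov('1',[(0,0,0)],'pics/o1.png')
ov('5',[(0,0,.15),(0,0,.22),(0,0,.29)],'pics/o5.png')
E
```

```text
(no output)
```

View pics/o5.png

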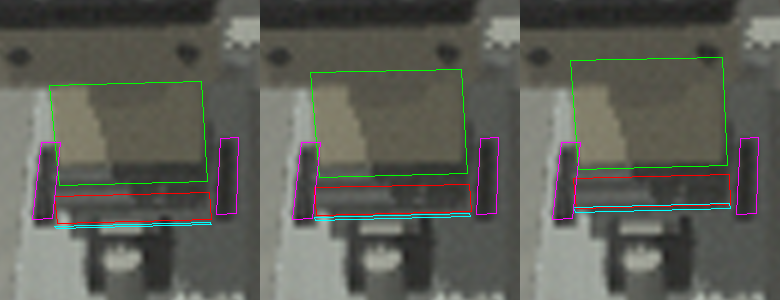

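View pics/o1.png

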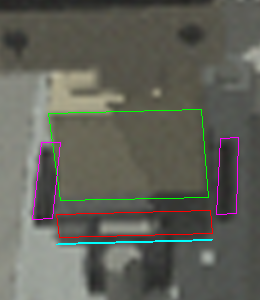

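Step 1 is clearly reached: the base bottom is raised to about crop row 368 (395 when seated), which fits about 0.26 rad and roughly 13 mm at the post rim. The upward force never went above about 2.5 N, so the far clip should not have let go. I push a touch further for margin, then come back to push the other way.

Call:
arm_command:
  moves:
    - [-0.1,0.15,0,0,0.45]
    - [-0.1,0.15,0,0,0.45]
    - [-0.1,0.15,0,0,0.45]
    - [0,-0.4,0,0,0.45]
    - [0.5,-0.7,0,0,0.45]
    - [1.0,-1.0,0,0,0.45]
    - [1.0,-1.2,0,0,0.45]
    - [1.0,-1.4,0,0,0.45]
    - [1.0,-1.6,0,0,0.45]
    - [1.0,-1.6,0,0,0.45]

```text
time: 5.95
tool_pos: [545.4, 194.9, 228.5]
tcp_rot: [-1.913, 1.568, 1.83]
contact_force: [2.5, -2.8, -1.3]
grip_width: 41.1
```

```bash
python3 look.py 6 "(0,0,60)"; python3 -c "
from ov import *
ov('6',[(0,0,0),(0,0,.15),(0,0,.25)],'pics/o6.png')"
```

```text
pics/s6.png crop origin 150 180
t 6.00 grasp in fix [ 0.1 -2.4 59.3] w 41.1 F(fix) [-0.3 -3.2 -0.1] q [0.21 0.63 1.58 0.   0.93 1.18]
tool x,y,z in fix [[0.001, 0.003, -1.0], [0.001, -1.0, -0.003], [-1.0, -0.001, -0.001]]
shift cm [-0.07 -0.24  0.01]
turn -179.93134447349888 or 0.06865552650111795
```

View pics/o6.png

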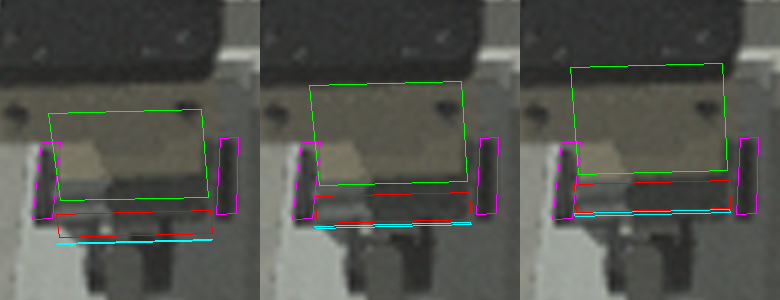

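Call:
arm_command:
  moves:
    - [0,-0.2,0,0,0.45]
    - [0,-0.4,0,0,0.45]
    - [0,-0.6,0,0,0.45]
    - [0,-0.6,0,0,0.45]

```text
time: 6.4
tool_pos: [542.8, 199.5, 229.7]
tcp_rot: [-3.008, 1.567, 0.735]
contact_force: [3.0, -5.3, 4.2]
grip_width: 41.2
```

```bash
python3 look.py 7 "(0,0,60)"; python3 -c "
from ov import *
ov('7',[(0,0,0),(0,0,.1),(5,0,0)],'pics/o7.png')"
```

```text
pics/s7.png crop origin 150 180
t 6.45 grasp in fix [ 1.   2.6 60.5] w 41.1 F(fix) [-0.1 -5.6  4.6] q [0.22 0.62 1.59 0.   0.93 1.19]
tool x,y,z in fix [[0.004, 0.001, -1.0], [0.001, -1.0, -0.001], [-1.0, -0.001, -0.004]]
shift cm [0.05 0.26 0.1 ]
turn -179.93438574103064 or 0.06561425896936157
```

View pics/o7.png

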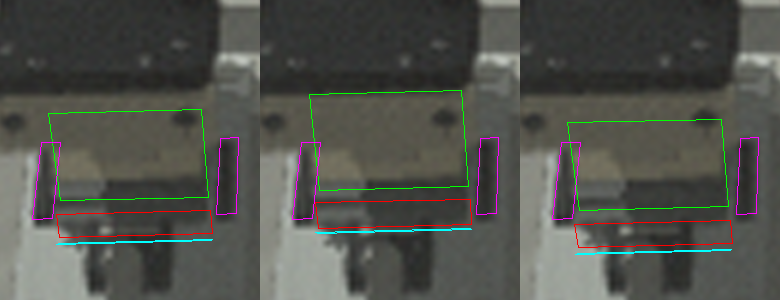

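Call:
arm_command:
  moves:
    - [0,-0.2,0.1,0,0.45]
    - [0,-0.4,0.1,0,0.45]
    - [0,-0.5,0.1,0,0.45]
    - [0,-0.5,0.1,0,0.45]

```text
time: 6.85
tool_pos: [538.7, 203.5, 229.5]
tcp_rot: [-2.597, 1.567, 1.146]
contact_force: [0.6, -0.3, 0.4]
grip_width: 41.1
```

```bash
python3 look.py 8 "(0,0,60)"; python3 -c "
from ov import *
ov('8',[(0,0,0),(0,0,.1),(5,0,0)],'pics/o8.png')"
```

```text
pics/s8.png crop origin 150 180
t 6.90 grasp in fix [-0.3  8.3 60.2] w 41.2 F(fix) [ 0.1  0.  -0.1] q [0.23 0.62 1.59 0.   0.93 1.19]
tool x,y,z in fix [[0.003, 0.002, -1.0], [0.001, -1.0, -0.002], [-1.0, -0.001, -0.003]]
shift cm [ 0.01  0.83 -0.03]
turn -179.9305353035903 or 0.06946469640971031
```

View pics/o8.png

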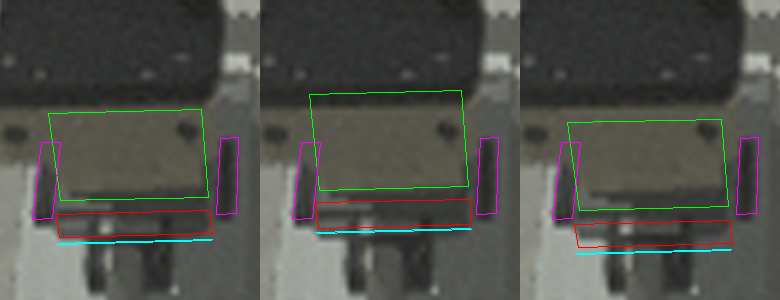

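Call:
arm_command:
  moves:
    - [0,-0.2,0,0,0.45]
    - [0,-0.4,0,0,0.45]
    - [0,-0.4,0,0,0.45]

```text
time: 7.2
tool_pos: [536.4, 206.9, 229.5]
tcp_rot: [-2.642, 1.568, 1.101]
contact_force: [1.0, -1.2, 1.3]
grip_width: 41.7
```

```bash
python3 look.py 9 "(0,0,60)"; python3 -c "
from ov import *
ov('9',[(0,0,0),(0,0,-.1),(5,0,0)],'pics/o9.png')"
```

```text
pics/s9.png crop origin 150 180
t 7.25 grasp in fix [-0.3 12.4 60.3] w 41.4 F(fix) [-0.8 -1.5  2.4] q [0.23 0.62 1.6  0.   0.92 1.2 ]
tool x,y,z in fix [[0.003, 0.002, -1.0], [0.001, -1.0, -0.002], [-1.0, -0.001, -0.003]]
shift cm [ 0.02  1.24 -0.03]
turn -179.91620994012604 or 0.08379005987396226
```

View pics/o9.png

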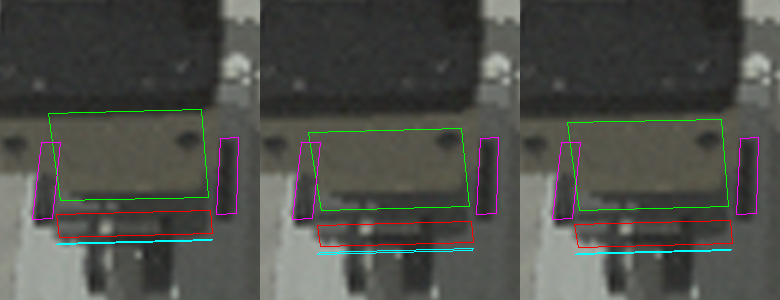

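```bash
python3 - <<'E'
from h import *
ims=[]
for k in ('1','5','7','9'):
    c=pickle.load(open(f's{k}.pkl','rb'))['frame'][215:275,165:230]
    im=cv2.resize(c,None,fx=6,fy=6,interpolation=cv2.INTER_CUBIC); ims.append(np.clip(im.astype(float)*1.8,0,255).astype(np.uint8))
cv2.imwrite('pics/cmp9.png',np.vstack([np.hstack(ims[:2]),np.hstack(ims[2:])])[:,:])
E
```

```text
(no output)
```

View pics/cmp9.png

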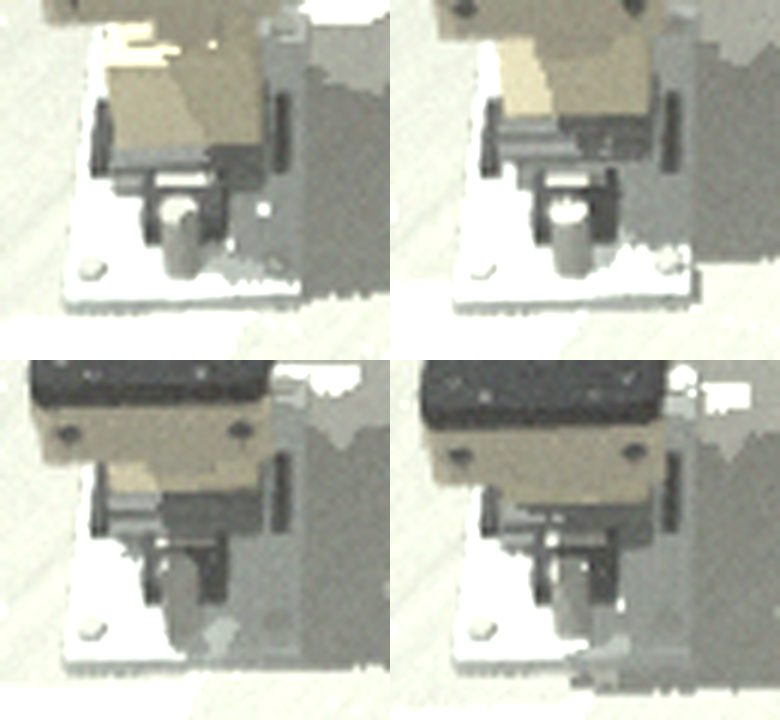

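Call:
arm_command:
  moves:
    - [0,0.2,0,0,0.45]
    - [-0.5,0.3,0,0,0.45]
    - [-2.5,0.3,0,0,0.45]
    - [-5,0.6,0,0,0.45]
    - [-7.5,1,0,0,0.45]
    - [-7.5,1.2,0,0,0.45]

```text
time: 7.85
tool_pos: [544.0, 196.7, 308.1]
tcp_rot: [3.06, 1.562, 0.52]
contact_force: [-0.2, 0.1, -0.3]
grip_width: 41.2
```

```bash
python3 look.py 10 "(0,0,60)" t; python3 -c "
from ov import *
ov('10',[(0,0,0),(5,0,.2),(5,10,0)],'pics/o10.png')"
```

```text
pics/s10.png crop origin 150 180
pics/t10.png crop origin 147 131
t 7.95 grasp in fix [-5.000e-01  1.000e-01  1.355e+02] w 41.1 F(fix) [-0.7 -0.5 -0.7] q [0.21 0.53 1.52 0.   1.09 1.18]
tool x,y,z in fix [[0.003, 0.001, -1.0], [0.001, -1.0, -0.001], [-1.0, -0.001, -0.003]]
shift cm [ 7.55  0.02 -0.02]
turn -179.94128927733482 or 0.0587107226651824
```

View pics/s10.png

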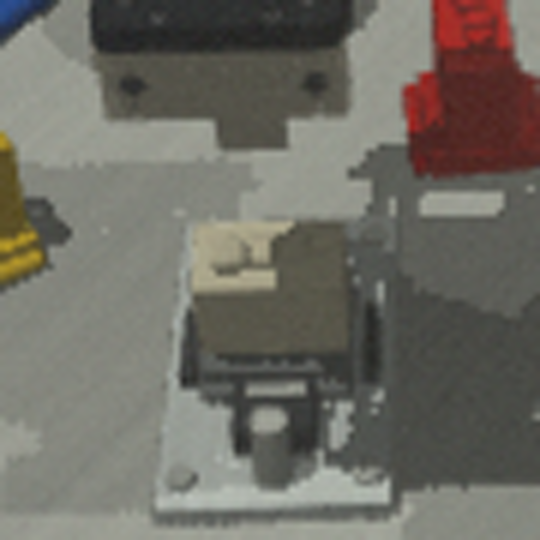

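View pics/o10.png

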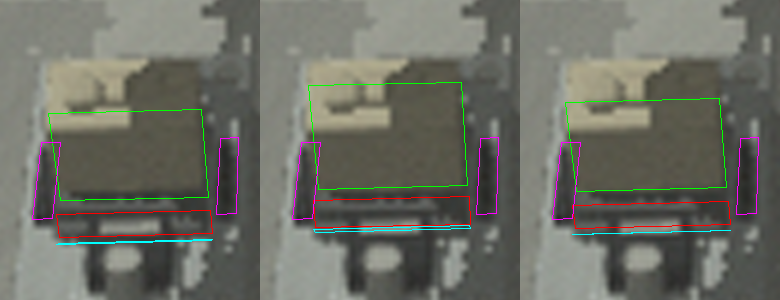

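```bash
python3 -c "
from ov import *
ov('10',[(1,8,-.16),(1.5,12.5,-.25),(4,12.5,-.25)],'pics/o10b.png')"
```

```text
(no output)
```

View pics/o10b.png

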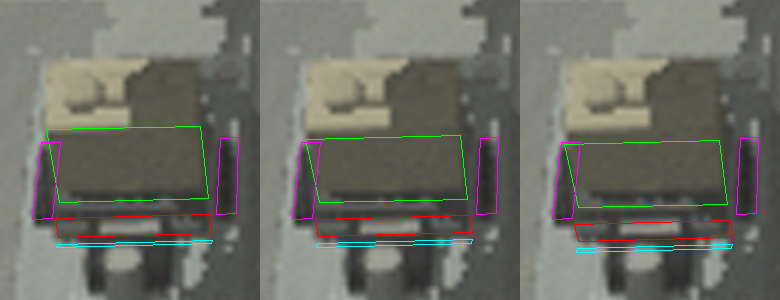

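View pics/t10.png

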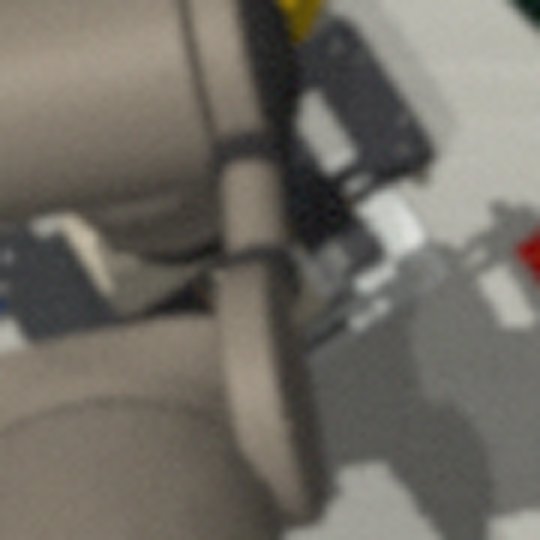

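The view shows the cast now leaning toward the post: its flank is shortened to crop rows 292–355, a tilt of about −0.27 rad, and the far rim is up on its nose. So step 2 is probably met already. I'll push a little further that way for margin before taking the final grip.

Call:
arm_command:
  moves:
    - [0,-0.7,0,0,0.5]
    - [0,-1.4,0,0,0.5]
    - [2,-1.4,0,0,0.5]
    - [4.5,-1.4,0,0,0.5]
    - [6.4,-1.4,0,0,0.5]
    - [6.4,-1.4,0,0,0.5]
    - [6.4,-1.8,0,0,0.5]
    - [6.2,-2.1,0,0,0.5]
    - [6.2,-2.1,0,0,0.5]

```text
time: 8.85
tool_pos: [531.3, 214.7, 244.0]
tcp_rot: [-2.975, 1.565, 0.768]
contact_force: [1.1, 0.1, -0.1]
grip_width: 46.0
```

```bash
python3 look.py 11 "(0,0,60)"
```

```text
pics/s11.png crop origin 150 180
t 8.90 grasp in fix [ 0.3 21.4 74.7] w 46.2 F(fix) [-0.1 -0.3  0.3] q [0.25 0.6  1.59 0.   0.95 1.22]
tool x,y,z in fix [[0.005, 0.001, -1.0], [0.002, -1.0, -0.001], [-1.0, -0.002, -0.005]]
shift cm [1.46 2.14 0.04]
turn -179.90853571695783 or 0.09146428304217125
```

View pics/s11.png

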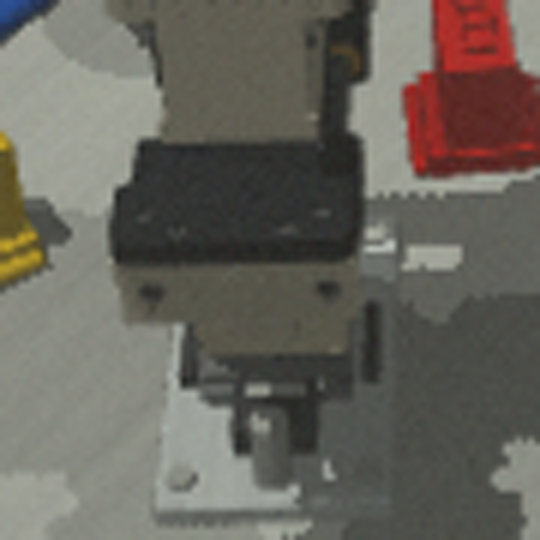

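Call:
arm_command:
  moves:
    - [0,-0.2,0,0,0.5]
    - [-0.1,-0.4,0,0,0.5]
    - [-0.3,-0.7,0,0,0.5]
    - [-0.3,-0.7,0,0,0.5]
    - [-0.3,-0.7,0,0,0.5]

```text
time: 9.4
tool_pos: [527.4, 220.3, 247.1]
tcp_rot: [-3.043, 1.565, 0.701]
contact_force: [1.4, -0.6, 0.9]
grip_width: 45.5
```

```bash
python3 look.py 12 "(0,0,60)"
```

```text
pics/s12.png crop origin 150 180
t 9.45 grasp in fix [ 0.4 28.3 77.8] w 45.7 F(fix) [ 0.4 -0.8  1.6] q [0.26 0.59 1.59 0.   0.95 1.23]
tool x,y,z in fix [[0.006, 0.001, -1.0], [0.002, -1.0, -0.001], [-1.0, -0.002, -0.006]]
shift cm [1.78 2.83 0.05]
turn -179.9068205631149 or 0.09317943688509445
```

View pics/s12.png

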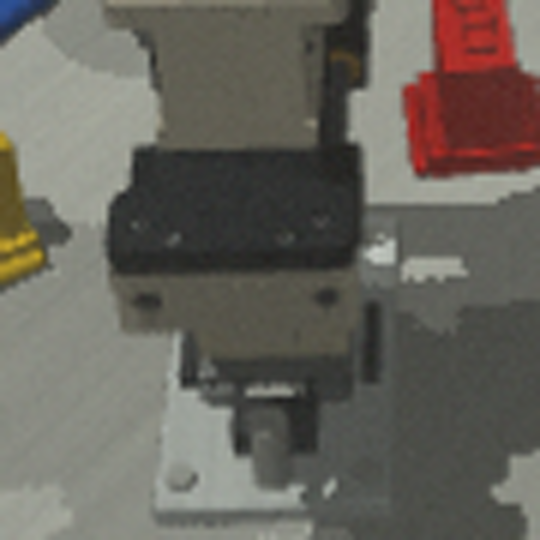

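Call:
arm_command:
  moves:
    - [0,0.4,0,0,0.5]
    - [0,0.8,0,0,0.6]
    - [0,1.2,0,0,0.6]
    - [0,1.7,0.05,0,0.6]
    - [0,2.2,0.05,0,0.6]
    - [0,2.2,0.05,0,0.6]
    - [0,2.2,0.05,0,0.6]

```text
time: 10.15
tool_pos: [539.6, 201.6, 246.9]
tcp_rot: [-3.015, 1.565, 0.728]
contact_force: [-0.2, -0.7, 0.3]
grip_width: 55.0
```

```bash
python3 look.py 13 "(0,6,52)"
```

```text
pics/s13.png crop origin 150 180
t 10.20 grasp in fix [-0.1  6.3 77.8] w 55.3 F(fix) [-0.7 -0.2  0.4] q [0.22 0.6  1.58 0.   0.96 1.19]
tool x,y,z in fix [[0.006, 0.001, -1.0], [0.002, -1.0, -0.001], [-1.0, -0.002, -0.006]]
shift cm [2.58 0.04 0.01]
turn -179.91205891610187 or 0.08794108389813005
```

View pics/s13.png

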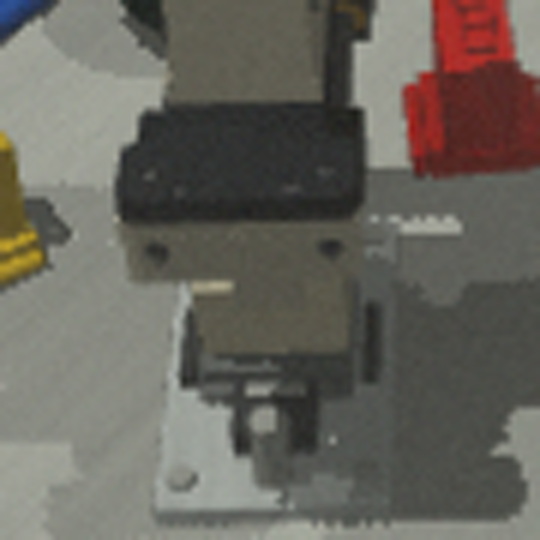

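Call:
arm_command:
  moves:
    - [0.8,0,0,0,0.6]
    - [1.6,0,0,0,0.6]
    - [2.4,0,0,0,0.6]
    - [2.5,0,0,0,0.6]
    - [2.5,0,0,0,0.6]

```text
time: 10.7
tool_pos: [539.5, 201.9, 221.3]
tcp_rot: [-2.893, 1.566, 0.85]
contact_force: [0.1, 0.5, -0.0]
grip_width: 54.9
```

```bash
python3 -c "
from go import *
st((0,6,52))"
```

```text
t 10.70 grasp in fix [-0.2  6.5 52.1] w 54.9 F(fix) [ 0.3  0.3 -0. ] q [0.22 0.63 1.6  0.   0.91 1.19]
tool x,y,z in fix [[0.004, 0.001, -1.0], [0.002, -1.0, -0.001], [-1.0, -0.002, -0.004]]
shift cm [ 0.01  0.05 -0.02]
turn -179.90664246883884 or 0.09335753116116052
```

Clear of contact. Closing now.

Call:
arm_command:
  moves:
    - [0,0,0,0,0.45]
    - [0,0,0,0,0.4]
    - [0,0,0,0,0.3]
    - [0,0,0,0,0.2]
    - [0,0,0,0,0.2]
    - [0,0,0,0,0.2]

```text
time: 11.3
tool_pos: [539.4, 202.2, 221.4]
tcp_rot: [-2.833, 1.566, 0.911]
contact_force: [-1.7, 3.6, 1.3]
grip_width: 32.8
```

```bash
python3 look.py 14 "(0,0,52)"
```

```text
pics/s14.png crop origin 150 180
t 11.35 grasp in fix [-0.1  6.8 52.2] w 32.9 F(fix) [0.6 3.9 1.2] q [0.22 0.63 1.6  0.   0.91 1.19]
tool x,y,z in fix [[0.005, 0.001, -1.0], [0.002, -1.0, -0.001], [-1.0, -0.002, -0.005]]
shift cm [ 0.02  0.68 -0.01]
turn -179.90090523873113 or 0.09909476126887284
```

View pics/s14.png

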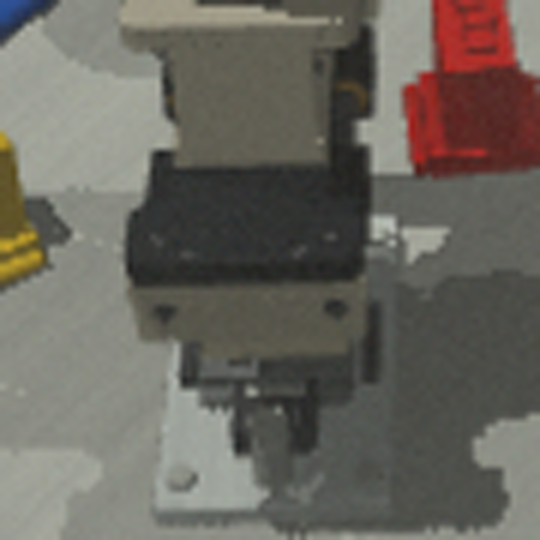

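Call:
arm_command:
  moves:
    - [-0.2,0,0,0,0.2]
    - [-0.5,0,0,0,0.2]
    - [-0.8,0.1,0,0,0.2]
    - [-1.1,0.2,0,0,0.2]
    - [-1.4,0.3,0,0,0.2]
    - [-1.7,0.4,0,0,0.2]
    - [-2.0,0.5,0,0,0.2]
    - [-2.0,0.5,0,0,0.2]

```text
time: 12.15
tool_pos: [542.3, 197.9, 242.0]
tcp_rot: [-2.942, 1.565, 0.802]
contact_force: [0.4, -0.4, -2.2]
grip_width: 31.6
```

```bash
python3 look.py 15 "(0,0,75)" t
```

```text
pics/s15.png crop origin 150 180
pics/t15.png crop origin 147 131
t 12.25 grasp in fix [-0.2  1.9 72.3] w 31.6 F(fix) [-0.3 -0.4 -1.6] q [0.22 0.61 1.58 0.   0.95 1.18]
tool x,y,z in fix [[0.005, 0.001, -1.0], [0.002, -1.0, -0.001], [-1.0, -0.002, -0.005]]
shift cm [-0.27  0.18 -0.02]
turn -179.89858842859846 or 0.10141157140154178
```

View pics/s15.png

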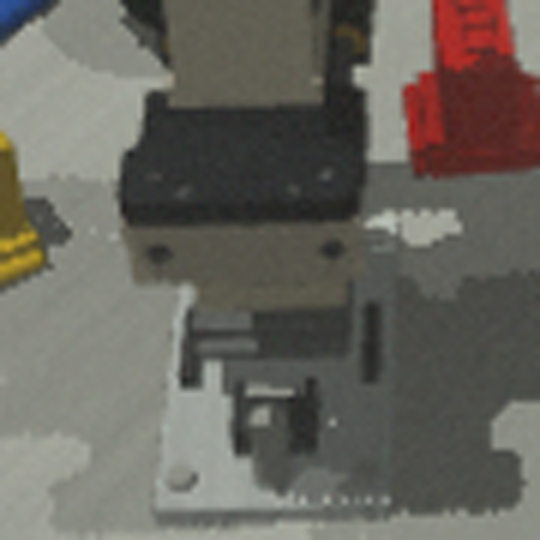

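```bash
python3 -c "
from ov import *
ov('15',[(2,20,0),(2,25,-.06),(2,25,0)],'pics/o15.png')"
```

```text
(no output)
```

View pics/o15.png

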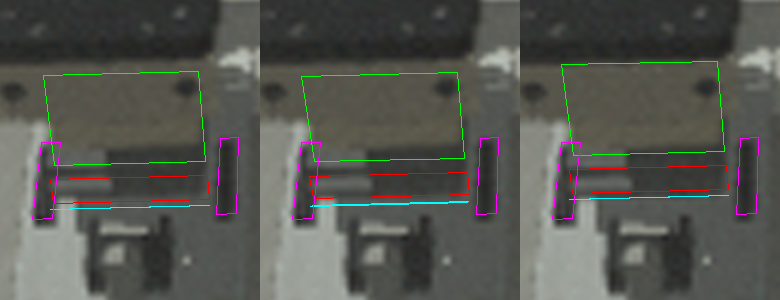

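Call:
arm_command:
  moves:
    - [-0.3,0.1,0,0,0.2]
    - [-0.6,0.2,0,0,0.2]
    - [-0.9,0.2,0,0,0.2]
    - [-0.9,0.2,0,0,0.2]
    - [-0.9,0.2,0,0,0.2]
    - [-0.9,0.2,0,0,0.2]

```text
time: 12.85
tool_pos: [543.1, 196.3, 250.4]
tcp_rot: [-2.807, 1.566, 0.937]
contact_force: [-0.7, -0.2, -1.5]
grip_width: 32.0
```

```bash
python3 look.py 16 "(0,0,75)" t;  python3 -c "
from ov import *
ov('16',[(0,34,0),(0,38,-.1),(0,31,.1)],'pics/o16.png')"
```

```text
pics/s16.png crop origin 150 180
pics/t16.png crop origin 147 131
t 12.95 grasp in fix [-0.3 -0.1 81.1] w 32.0 F(fix) [-0.4 -0.4 -1.8] q [0.21 0.6  1.57 0.   0.97 1.18]
tool x,y,z in fix [[0.004, 0.002, -1.0], [0.002, -1.0, -0.002], [-1.0, -0.002, -0.004]]
shift cm [ 0.61 -0.01 -0.03]
turn -179.89755679553326 or 0.10244320446673782
```

View pics/o16.png

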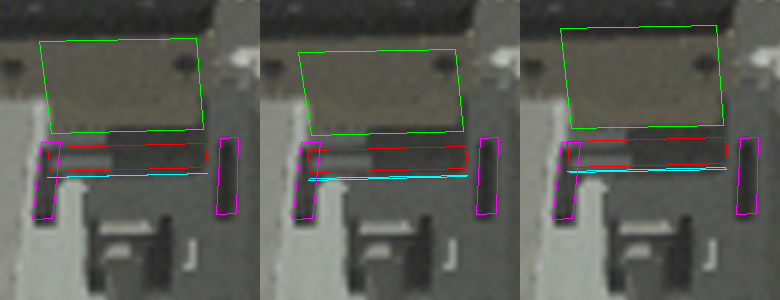

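View pics/s16.png

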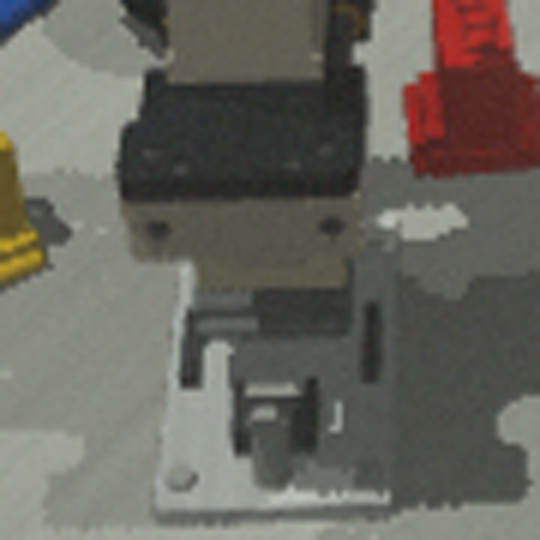

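View pics/t16.png

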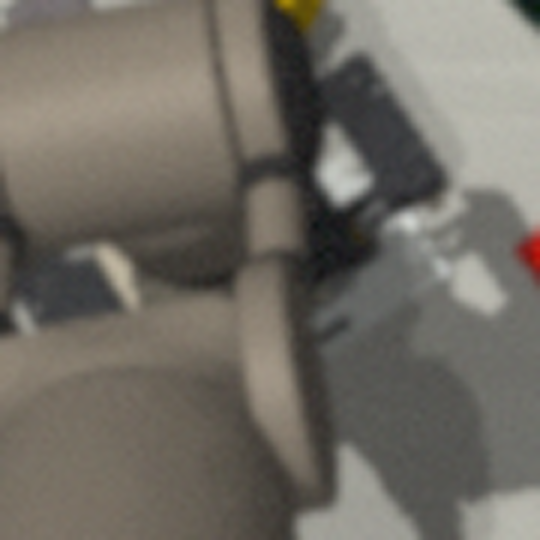

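```bash
python3 - <<'E'
from go import *
im=pickle.load(open('s16.pkl','rb'))['frame'][215:260,170:220]
im=np.clip(im.astype(float)*2,0,255).astype(np.uint8)
cv2.imwrite('pics/z16.png',cv2.resize(im,None,fx=12,fy=12,interpolation=cv2.INTER_NEAREST))
ws=[];
for i in range(6):
    bot.capture('side'); ws.append(bot.get_obs()['grip_width'])
print(np.round(ws,2))
E
```

```text
[32.2  32.06 32.   32.06 32.01 31.83]
```

View pics/z16.png

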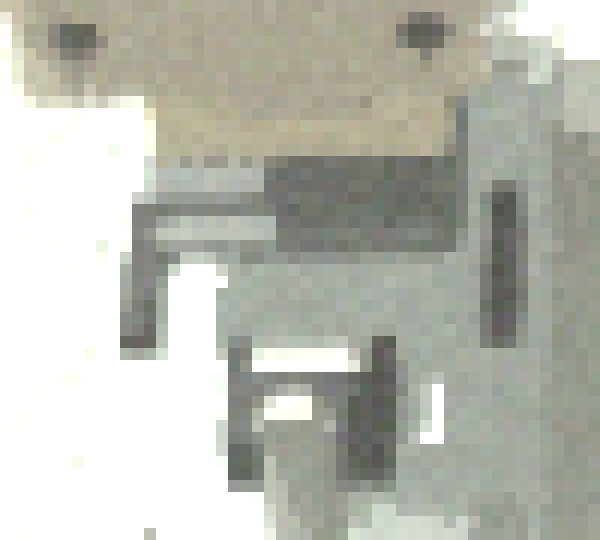

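```bash
python3 - <<'E'
from go import *
c=pickle.load(open('s16.pkl','rb')); a=.596; f0=(541.95,198.4)
def W(P): P=np.array(P,float); return np.c_[f0[0]+np.cos(a)*P[:,0]-np.sin(a)*P[:,1],f0[1]+np.sin(a)*P[:,0]+np.cos(a)*P[:,1],10+P[:,2]]
for th in (-.2,-.15,-.1,-.05,0,.05,.1,.15):
    Rt=np.array([[1,0,0],[0,np.cos(th),-np.sin(th)],[0,np.sin(th),np.cos(th)]])
    T=lambda P:np.array(P,float)@Rt.T+(0,0,35)
    cyl=[(0,25+4*np.cos(t),4+4*np.sin(t)) for t in np.linspace(-np.pi/2,np.pi/2,41)]
    v=lambda P:proj(c,W(T(P)))[:,1]
    b,e,tp=v([(0,15,12)])[0],v([(0,22,12)])[0],v([(0,15,56)])[0]
    r=v(cyl); v22=v([(0,22,8),(0,22,0)])
    print(th,'blockbot->basetop %.1f'%(e-b),'->basebottom(max) %.1f'%(max(r.max(),v22.max())-b),'rimtop %.1f'%(v22[0]-b),'abs %.1f'%b)
E
```

```text
-0.2 blockbot->basetop 2.7 ->basebottom(max) 7.9 rimtop 3.8 abs 230.0
-0.15 blockbot->basetop 2.6 ->basebottom(max) 7.9 rimtop 3.8 abs 229.5
-0.1 blockbot->basetop 2.5 ->basebottom(max) 7.9 rimtop 3.7 abs 229.1
-0.05 blockbot->basetop 2.4 ->basebottom(max) 7.9 rimtop 3.7 abs 228.6
0 blockbot->basetop 2.3 ->basebottom(max) 7.8 rimtop 3.6 abs 228.2
0.05 blockbot->basetop 2.2 ->basebottom(max) 7.8 rimtop 3.6 abs 227.8
0.1 blockbot->basetop 2.0 ->basebottom(max) 7.7 rimtop 3.5 abs 227.3
0.15 blockbot->basetop 1.9 ->basebottom(max) 7.7 rimtop 3.4 abs 226.9
```

Currently held with reading: jaw width 32.0 mm on a 30 mm block, so the cast still leans by about 0.08 rad, with the post side low. I'll level it by pressing the low post-side rim lightly on the rigid post-side housing and watch the jaw width for its minimum.

Call:
arm_command:
  moves:
    - [0,-0.3,0,0,0.2]
    - [0,-0.6,0,0,0.2]
    - [0,-0.9,0,0,0.2]
    - [0.3,-1.2,0,0,0.2]
    - [0.6,-1.2,0,0,0.2]
    - [0.9,-1.2,0,0,0.2]
    - [1.1,-1.2,0,0,0.2]
    - [1.1,-1.2,0,0,0.2]

```text
time: 14.05
tool_pos: [536.4, 206.1, 239.0]
tcp_rot: [-2.725, 1.566, 1.018]
contact_force: [-0.2, -0.5, -0.5]
grip_width: 31.9
```

```bash
python3 look.py 17 "(0,12,65)"
```

```text
pics/s17.png crop origin 150 180
t 14.10 grasp in fix [-0.3 11.8 70. ] w 32.1 F(fix) [-0.8  0.3 -2.1] q [0.23 0.61 1.59 0.   0.94 1.2 ]
tool x,y,z in fix [[0.004, 0.002, -1.0], [0.002, -1.0, -0.002], [-1.0, -0.002, -0.004]]
shift cm [ 0.5  -0.02 -0.03]
turn -179.9085659868932 or 0.09143401310680588
```

View pics/s17.png

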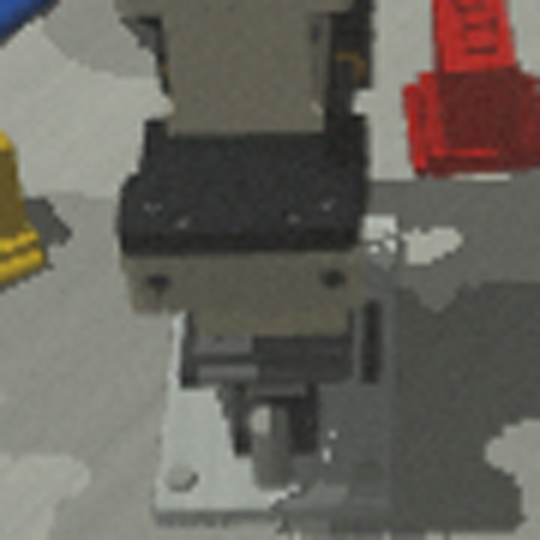

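No contact yet (Fz −2 N is just the cast's weight). I go down slowly.

Call:
arm_command:
  moves:
    - [0.1,0,0,0,0.2]
    - [0.2,0,0,0,0.2]
    - [0.3,0,0,0,0.2]
    - [0.3,0,0,0,0.2]

```text
time: 14.5
tool_pos: [536.4, 206.1, 236.1]
tcp_rot: [-2.744, 1.566, 0.999]
contact_force: [0.1, -0.0, -1.3]
grip_width: 31.5
```

Call:
arm_command:
  moves:
    - [0.1,0,0,0,0.2]
    - [0.15,0,0,0,0.2]
    - [0.15,0,0,0,0.2]

```text
time: 14.8
tool_pos: [536.5, 206.1, 234.6]
tcp_rot: [-2.758, 1.566, 0.986]
contact_force: [1.1, 0.2, -1.2]
grip_width: 32.0
```

Call:
arm_command:
  moves:
    - [0.1,0,0,0,0.2]
    - [0.2,0,0,0,0.2]
    - [0.2,0,0,0,0.2]

```text
time: 15.1
tool_pos: [537.1, 205.6, 233.4]
tcp_rot: [3.077, 1.565, 0.537]
contact_force: [2.0, -4.3, 4.2]
grip_width: 30.8
```

Call:
arm_command:
  moves:
    - [0.1,0,0,0,0.2]
    - [0.15,0,0,0,0.2]
    - [0.15,0,0,0,0.2]

```text
time: 15.4
tool_pos: [537.6, 205.1, 232.4]
tcp_rot: [2.867, 1.564, 0.328]
contact_force: [1.6, -5.9, 6.8]
grip_width: 29.8
```

The width fell to 29.8 mm, so the block is flush with the pads. I raise it and go back over the seat.

Call:
arm_command:
  moves:
    - [-0.4,0,0,0,0.2]
    - [-0.8,0,0,0,0.2]
    - [-1.2,0.2,0,0,0.2]
    - [-1.6,0.5,0,0,0.2]
    - [-1.7,0.8,0,0,0.2]
    - [-1.7,1.1,0,0,0.2]
    - [-1.7,1.1,0,0,0.2]
    - [-1.7,1.1,0,0,0.2]

```text
time: 16.2
tool_pos: [543.6, 195.9, 249.2]
tcp_rot: [2.893, 1.565, 0.353]
contact_force: [-0.2, 0.6, -1.8]
grip_width: 30.3
```

```bash
python3 look.py 18 "(0,0,80)" t;  python3 - <<'E'
from ov import *
ov('18',[(0,28,0),(0,32,0),(0,36,0)],'pics/o18.png')
for i in range(4):
    bot.capture('side'); o=bot.get_obs(); print(np.round(o['grip_width'],2),np.round(o['contact_force'],1))
E
```

```text
pics/s18.png crop origin 150 180
pics/t18.png crop origin 147 131
t 16.30 grasp in fix [ 0.1 -1.1 80. ] w 30.3 F(fix) [-0.3 -0.1 -0.6] q [0.21 0.6  1.57 0.   0.97 1.18]
tool x,y,z in fix [[0.006, -0.002, -1.0], [0.002, -1.0, 0.002], [-1.0, -0.002, -0.006]]
shift cm [ 0.   -0.11  0.01]
turn -179.89955938932604 or 0.1004406106739566
30.66 [ 0.2  0.7 -1.6]
30.23 [ 0.4  0.4 -2.2]
30.44 [-0.4 -0.5 -1.5]
30.75 [ 0.6  0.3 -2.1]
```

View pics/o18.png

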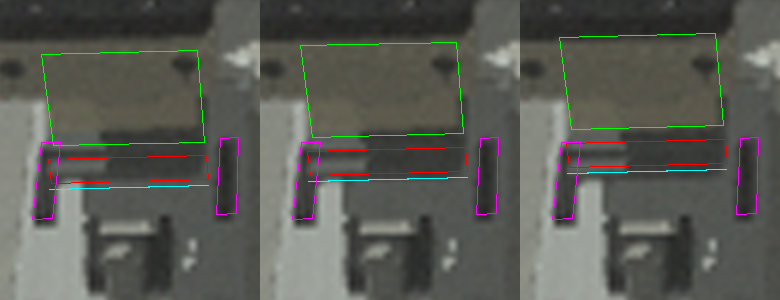

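View pics/s18.png

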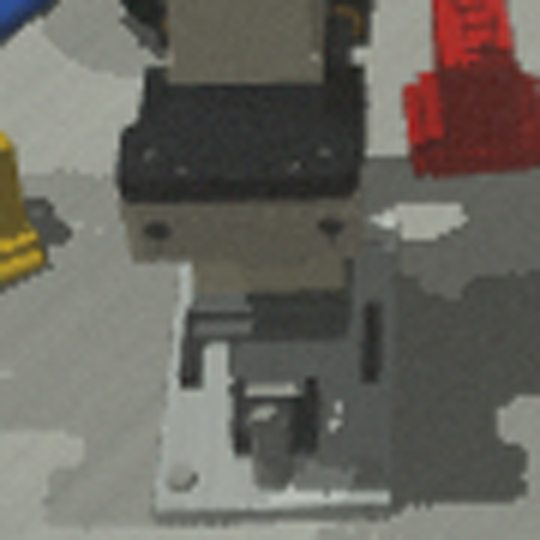

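Underside about 32 mm above the seat (16 mm above housing contact), jaw width about 30.4 mm so level to about 1°, hanging free at −1.8 N. A last full view, then I hand it in.

```bash
python3 - <<'E'
from go import *
for n in('top','side'):
    c=bot.capture(n); a=pickle.load(open(n+'0.pkl','rb'))['frame']
    cv2.imwrite(f'pics/{n}_end.png',c['frame'])
    d=cv2.absdiff(cv2.GaussianBlur(a,(5,5),0),cv2.GaussianBlur(c['frame'],(5,5),0)).max(2)
    pts=[('bowl',246,122),('jar',263,230),('spat',355,222),('arch',190,253),('cup',374,120),('brush',148,122)] if n=='top' else [('bowl',182,167),('jar',302,200),('spat',340,155),('arch',284,284),('cup',255,108),('brush',85,249)]
    print(n,[(k,float(d[v-12:v+12,u-12:u+12].mean().round(1))) for k,u,v in pts])
st()
E
```

```text
top [('bowl', 3.6), ('jar', 26.8), ('spat', 14.1), ('arch', 82.0), ('cup', 11.5), ('brush', 13.7)]
side [('bowl', 49.3), ('jar', 16.3), ('spat', 14.0), ('arch', 9.3), ('cup', 10.4), ('brush', 12.8)]
t 16.60 grasp in fix [ 0.2 -1.1 80.2] w 30.0 F(fix) [ 0.   0.2 -1. ] q [0.21 0.6  1.57 0.   0.97 1.18]
tool x,y,z in fix [[0.007, -0.002, -1.0], [0.002, -1.0, 0.002], [-1.0, -0.002, -0.006]]
```

View pics/side_end.png

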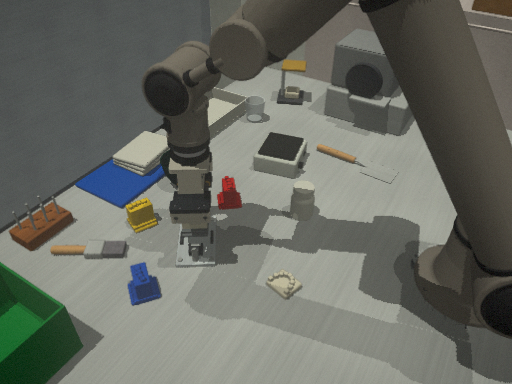

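The jar (302,200), arch cast (284,284), cup (255,108), brush (85,249) and spatula (340,155) are all where they were. The bowl is hidden by the arm in this view, but it is unchanged in the top view (difference 3.6).

```bash
python3 -c "
from plant import bot
print(bot.close_job())"
```

```text
the job is handed in; nothing more can be done
None
```

The job was handed in at about 16.6 s, with the cast held level above its seat. No verdict was reported.

**How I rocked it:** the moves cannot tilt the tool, so I did not rock the cast in a tight grip as the task says. I held the part-open jaws around the stone flanks and pushed the top sideways.
- **Step 1:** pushing away from the post popped the post side out at about 8 N. The camera overlay gave about 0.26 rad, so the post rim was roughly 13 mm up. I could not see the far rim; I took it to be still down because the upward force never passed about 2.5 N.
- **Step 2:** pushing the other way lowered the post side and freed the far side. It first rested at about −0.27 rad on the far clip's nose. I then pushed it to about −0.38 rad (estimated from the finger position), which puts the far rim roughly 18 mm up.

**Finish:** I gripped the cast across its flanks and lifted it out. It still leaned about 0.08 rad, shown by a jaw reading of 32 mm on the 30 mm block. I pressed its post rim lightly on the post-side housing until the jaws read 29.8 mm, then raised it back over the seat.

**Last checks:**
- **Hold and level:** the jaws read 30.0–30.8 mm, so it is level within about 1–1.5°. The force on the tool was about −1 to −2 N, which is only the cast's weight.
- **Position:** the underside is about 32 mm above the seat (±3 mm) and the grip is about 1 mm from its centre. The cast's own offset could not be seen well because the gripper hides it.
- **Other things:** none looked moved in the end pictures. The bowl is hidden in the side view but unchanged in the top view. My top-view comparison for the jar and arch cast was spoilt by the arm, but the side view shows both in place.

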